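# Unclamp the wax block and lay it on the cork mat

### The arm

A 6-joint arm with a two-finger parallel gripper is mounted at the origin on a cart in front of the work surface, level with it; the furniture and walls round the work are solid. World frame = base frame: x ahead of the robot, y to its left, z up, the work surface at z = 0. Lengths are in m, angles in degrees, forces in N, time in s.
With the tool pointing down it reaches from about 0.4 to 0.825 m from the base axis. Payload 7 kg.
Tool frame: the origin (TCP) lies at the centre of the arm's flange, where the gripper is bolted on; the fingertips stand 178 mm ahead of it and the grasp point (between the pads) lies 159 mm ahead of it (tip_reach is the distance from the TCP to the fingertips, in m); z points along the fingers, y is the line along which they close (so a half turn about z gives the same grasp; the last joint's range is limited). The gripper opens to 88 mm and grips with 3 to 60 N. Pads are 19 mm wide; open, the fingers measure 130 mm over their backs; the gripper's body (78 mm by 193 mm) begins 47 mm behind the grasp point.
Start: joints at [-57.29, 20.546, 0.682, 0, -70.136, -16.507], TCP at [0.188, -0.648, 0.405] pointing down, gripper open.
Joint ranges: [-176.03, 176.03], [-82.01, 121.73], [-58.28, 71.71], [-173.87, 95.51], [-174.79, -0.11], [-173.66, 173.66]. Speed limits (degrees/s): [136.94, 136.94, 172.46, 180, 180, 180].

### API

Orientations are given as [roll, pitch, yaw] about the fixed x, y, z axes, in that order (R = Rz(yaw) Ry(pitch) Rx(roll)).
In Python, from plant import * gives the robot as it stands.
- The arm moves only by the shell command python3 -m handwheel 'ROWS'. ROWS is JSON, a list of rows, each a list of 7 numbers: the opening, from -1 (shut) to 1 (fully open), then the shift along the tool's x, y, z as a fraction of full scale, then the turn, a rotation vector about the tool's x, y, z as a fraction of full scale. A call has 1 to 5 rows; each row shifts and turns the commanded pose from where the row before left it, along the tool's axes as they then stand; what a row does not reach is not made up. Full scale, the value 1, is 0.025 m for a shift and 6 degrees for a turn. A row lasts 1/8 s, in which the tool goes at most 62.5 mm and 10.7 degrees, less where a joint would pass 70% of its speed; a pose out of reach is approached as far as the arm can. A call with a number of a shift or a turn outside -1 to 1 is refused whole. A call with a gripper value outside its range is refused whole. The fingers move at their own pace and stop on an object; the grip force is fixed at half the most. Time passes only in rows, so rows that do not move let the fingers close. It gives the time, the measured TCP pose, the force, the opening and the grip force at its end, in the units of the state.
- get_obs(): the state, without advancing time (a new reading comes with each control period).
- snapshot(name): name is "scene" or "top" or "wrist"; returns a dict with "color" (400x640x3 uint8, red, green, blue), "fx", "fy", "cx", "cy" (pixels), "k1" (the pictures are not rectified: a ray, as slopes to the right and down, at radius r is drawn at 1 + k1 r^2 times it, then the intrinsics apply), "R" (3x3) and "t" (3): a world point X has camera coordinates R X + t; the wrist camera has in their place "tool_from_camera" (4x4, takes a point from camera to tool coordinates, whose origin is the TCP and whose axes are the flange's). Camera axes: x right, y down, z forward; pixel columns grow to the right and rows downward; lengths in m; the calibration is good to about 2 mm. A picture is of the moment at which its call begins: read the wrist's pose just before it. There is no depth.
- close_job(): hands the job in; it is judged then, once.
The state is a dict: "clock": time; "joint_pos": joint angles; "qvel": joint speeds; "tau": joint torques, N m; "tool_pos": TCP position; "orientation": TCP orientation; "force": force on the tool from outside, world axes, zero at the start; "moment": the same for the moment, N m; "opening": finger opening in m; "gripper_force": force on a finger pad.
Only numpy, scipy, OpenCV 4.12 (cv2) and the standard library are available. Lean on these libraries where they do the work, as an engineer would, in place of code of your own. Each camera call takes 0.05 s, during which the arm holds its last target. There are 200 camera calls.

### The job

The yellow block of carving wax is held in the wooden jig under a sprung clamp arm. Lift the arm by its red knob past the point where it stays open by itself and leave it standing open, then take the wax block out and set it down, upright as it was, about the middle of the round cork mat.

Things in the scene. Friction and masses are not known exactly. Their poses are not given: they have to be found in the camera images.
- jig: Fixed dark wood jig, 180x100x18 mm (its x -55 to 125, y -50 to 50). Origin: on the bench under the centre of the wax block's seat; z up, x roughly away from the robot. Steel bracket at its far end holds the clamp arm's pivot at x=90, z=61 mm (axis along jig y; bracket and spring struts 64 mm wide, top z=74). Arm: 14x8 mm flat steel. Stop 10 mm high behind the block at x=34 to 40.
- clamp_arm (a joint): Sprung arm's angle q (rad): 0 closed on the block, grows as it lifts; stop at 1.75. Red cross knob at its end, 22 mm dia., 36 mm long along jig y; centre in jig frame x=90-150cos q, z=61+150sin q mm. Pinched on its flat ends it turns in the fingers. The spring pulls shut (6 N at the knob at q=0, fading) up to about 0.85, beyond it pushes open: released at 1.1 it swings up and stays.
- wax_block: Loose yellow block of carving wax, 39 x 59 x 27 mm (own x, y, z), about 0.05 kg. Origin: centre of its underside, z up. In the jig its underside is 18 mm above the bench and its 59 mm length lies along the jig's x, so it can be gripped across its 39 mm width, along the jig's y.
- cork_mat: Round cork mat fixed on the bench, 150 mm in diameter, 5 mm thick. Origin: centre of its underside on the bench; its top is at z = 5 mm.
There are look-alikes about, which are no part of the job. What is shaped like the wax_block but pink is not meant.

How it is judged:
By the outcome, as a careful person would: the job done as asked, in the order asked, and still so for the second after the job is handed in, with the robot touching nothing.
It also fails if it takes over 64 s, if anything falls off the work surface, if the arm or the gripper's body presses on something with over 40 N, if the wrist force passes 120 N, or if a joint passes its speed limit or range.

## Working session

There is one attempt and no reset: what is moved stays moved. The work goes in short steps, Python scripts to look and compute and a shell command to move; the robot and the scene stay as the last step left them, time stands still between calls to the robot, and variables do not carry over. Pictures are saved under pics/ and viewed, at most 10 in all, crops included, and the job is handed in when it is done.

```bash
mkdir -p pics
cat > h.py <<'E'
from plant import *
import numpy as np, cv2, json
from scipy.spatial.transform import Rotation as Ro
def save(s,n):
    cv2.imwrite('pics/'+n+'.png', s['color'][:,:,::-1])
def cam(s,obs=None):
    if 'R' in s: R=np.array(s['R']);t=np.array(s['t']);return R.T,-R.T@t
    T=np.array(s['tool_from_camera']);Rt=Ro.from_euler('xyz',obs['orientation'],degrees=True).as_matrix()
    return Rt@T[:3,:3], Rt@T[:3,3]+np.array(obs['tool_pos'])
def ray(s,uv,obs=None):
    K=np.array([[s['fx'],0,s['cx']],[0,s['fy'],s['cy']],[0,0,1]])
    p=np.array([(uv[0]-s['cx'])/s['fx'],(uv[1]-s['cy'])/s['fy']]);q=p.copy()
    for _ in range(20): q=p/(1+s['k1']*(q@q))
    R,c=cam(s,obs); d=R@np.array([q[0],q[1],1]); return c,d/np.linalg.norm(d)
def plane(s,uv,z,obs=None):
    c,d=ray(s,uv,obs); return c+d*(z-c[2])/d[2]
def tri(rs):
    A=0;b=0
    for c,d in rs:
        P=np.eye(3)-np.outer(d,d);A=A+P;b=b+P@c
    x=np.linalg.solve(A,b); return x,[np.linalg.norm((np.eye(3)-np.outer(d,d))@(x-c)) for c,d in rs]
def proj(s,X,obs=None):
    R,c=cam(s,obs); p=R.T@(np.array(X)-c); q=p[:2]/p[2]; q=q*(1+s['k1']*(q@q)); return [s['fx']*q[0]+s['cx'],s['fy']*q[1]+s['cy']]
E
python3 - <<'E'
from h import *
import pickle
o=get_obs();print(o)
S={n:snapshot(n) for n in('scene','top','wrist')}
pickle.dump((o,S),open('s0.pkl','wb'))
for n in S: save(S[n],n+'0'); print(n,S[n]['fx'],S[n]['k1'],cam(S[n],o)[1])
E
```

```text
{'clock': 0.0, 'joint_pos': array([-5.72879619e+01,  2.05924223e+01,  6.32622460e-01, -1.74026042e-02,
       -7.01367753e+01, -1.65082500e+01]), 'qvel': array([ 0.03049773,  0.00095262, -0.02661182, -0.04104483, -0.01981403,
        0.10975713]), 'tau': array([-2.40064801e-03, -5.82717848e+01,  2.93063021e+01,  6.99699238e+00,
        7.01095909e-03, -1.50698093e-04]), 'tool_pos': array([ 0.18831211, -0.64799607,  0.4037111 ]), 'orientation': array([ 1.79902757e+02, -1.17593740e-02, -1.63802129e+02]), 'force': array([-0.62998428,  0.70516643, -0.17892441]), 'moment': array([-0.01626122,  0.03655069, -0.068689  ]), 'gripper_force': 0.0, 'opening': 0.08753169381461773}
scene 519.7490742051147 -0.015475765547176794 [-0.02630232 -0.57338071  0.68802865]
top 401.9340007547945 -0.003821838155201749 [0.33068166 0.00186668 0.92289256]
wrist 320.75883771425026 -0.037046227827921344 [ 0.1148861  -0.66881233  0.38512236]
```

View pics/scene0.png

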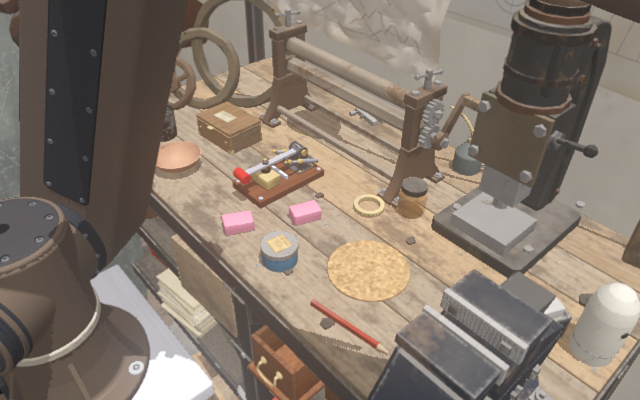

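View pics/top0.png

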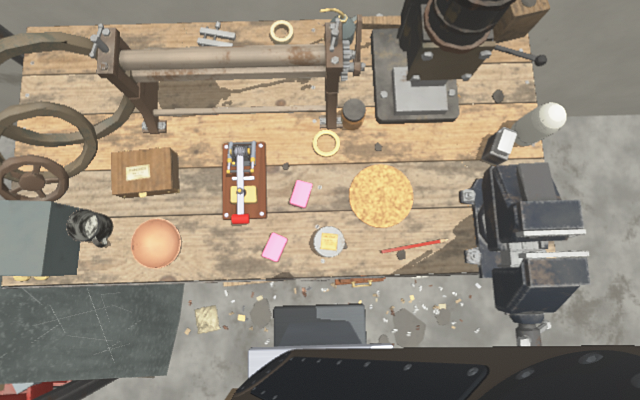

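Top view: the jig is around (243,180), with the red knob at (239,219) and the yellow block at (243,193). The mat is at (381,195). Look-alikes are the pink blocks at (301,194) and (274,247), and the yellow patch on a tin at (328,241), which sits on a tin rather than in the jig. The block meant is the yellow one in the jig, under the arm. I'll confirm that in a crop and measure.

Run:
```python
from h import *
import pickle
o,S=pickle.load(open('s0.pkl','rb'))
a=cv2.resize(S['scene']['color'][130:210,215:335],(600,400),interpolation=cv2.INTER_CUBIC)
b=cv2.resize(S['top']['color'][130:230,210:280],(280,400),interpolation=cv2.INTER_CUBIC)
cv2.imwrite('pics/crop0.png',cv2.resize(np.hstack([a,b])[:,:,::-1],(792,360)))
def mask(n,lo,hi,box):
    h=cv2.cvtColor(S[n]['color'],cv2.COLOR_RGB2HSV);m=cv2.inRange(h,lo,hi);k=np.zeros_like(m);x0,y0,x1,y1=box;k[y0:y1,x0:x1]=m[y0:y1,x0:x1];return k
def big(m):
    c=max(cv2.findContours(m,0,2)[0],key=cv2.contourArea);M=cv2.moments(c);return np.array([M['m10']/M['m00'],M['m01']/M['m00']]),c
R={}
for n,bx in(('scene',(225,160,265,195)),('top',(220,205,260,230))):
    m=mask(n,(0,190,120),(6,255,255),bx)|mask(n,(174,190,120),(179,255,255),bx);c,ct=big(m);R[n]=c;print('knob',n,c,cv2.minAreaRect(ct))
print(tri([ray(S[n],R[n]) for n in R]))
for n,bx in(('scene',(250,160,295,195)),('top',(222,180,266,210))):
    m=mask(n,(18,90,120),(32,255,255),bx);c,ct=big(m);print('wax',n,c,cv2.minAreaRect(ct),cv2.boundingRect(ct),cv2.contourArea(ct))
for n,bx in(('scene',(320,235,415,302)),('top',(342,158,420,232))):
    m=mask(n,(12,100,150),(28,255,255),bx);m=cv2.morphologyEx(m,cv2.MORPH_OPEN,np.ones((5,5)));c,ct=big(m);e=cv2.fitEllipse(cv2.convexHull(ct));print('mat',n,e,plane(S[n],e[0],.005)); R[n]=np.array(e[0])
print(tri([ray(S[n],R[n]) for n in R]))
# jig outline
m=mask('top',(0,90,30),(12,255,150),(215,135,275,228));m=cv2.morphologyEx(m,cv2.MORPH_CLOSE,np.ones((15,15)));c,ct=big(m);r=cv2.minAreaRect(cv2.convexHull(ct));print('jig',r)
for p in cv2.boxPoints(r):print(p,plane(S['top'],p,.018))
```

```text
Traceback (most recent call last):
ValueError: max() iterable argument is empty
```

View pics/crop0.png

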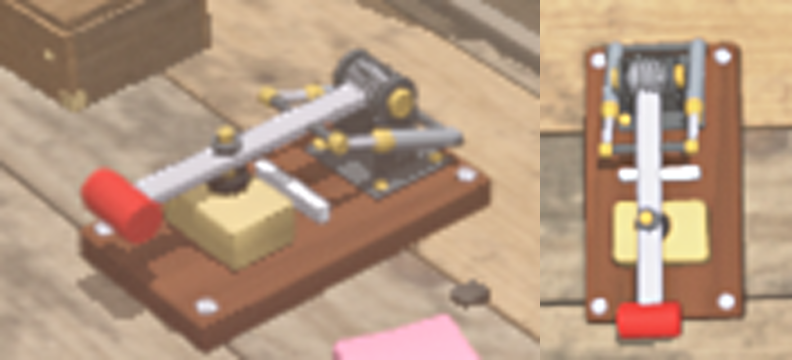

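The crop confirms that the yellow block in the jig is the one under the arm. In the top crop its long side seems to lie across the jig, along jig y, which contradicts the text, so I'll measure it.

```bash
cat > m.py <<'E'
from h import *
import pickle
o,S=pickle.load(open('s0.pkl','rb'))
def mask(n,lo,hi,box):
    h=cv2.cvtColor(S[n]['color'],cv2.COLOR_RGB2HSV);m=cv2.inRange(h,lo,hi);k=np.zeros_like(m);x0,y0,x1,y1=box;k[y0:y1,x0:x1]=m[y0:y1,x0:x1];return k
def big(m):
    c=max(cv2.findContours(m,0,2)[0],key=cv2.contourArea);M=cv2.moments(c);return np.array([M['m10']/M['m00'],M['m01']/M['m00']]),c
R={}
for n,bx in(('scene',(225,160,265,195)),('top',(220,205,260,230))):
    m=mask(n,(0,180,120),(9,255,255),bx)|mask(n,(172,180,120),(179,255,255),bx);c,ct=big(m);R[n]=c;print('knob',n,c,cv2.minAreaRect(ct))
print(tri([ray(S[n],R[n]) for n in R]))
for n,bx in(('scene',(250,160,295,195)),('top',(222,180,266,210))):
    m=mask(n,(20,60,120),(32,255,255),bx);m=cv2.morphologyEx(m,cv2.MORPH_CLOSE,np.ones((9,9)));c,ct=big(m);r=cv2.minAreaRect(ct);print('wax',n,c,r,cv2.contourArea(ct))
    if n=='top':
        B=[plane(S[n],p,.045) for p in cv2.boxPoints(r)];B=np.array(B);print(B,B.mean(0),np.linalg.norm(B-np.roll(B,1,0),axis=1))
    else: print('scene quad',cv2.approxPolyDP(cv2.convexHull(ct),1.5,True).reshape(-1,2).tolist())
for n,bx in(('scene',(320,235,415,302)),('top',(342,158,420,232))):
    m=mask(n,(12,100,150),(28,255,255),bx);m=cv2.morphologyEx(m,cv2.MORPH_OPEN,np.ones((5,5)));c,ct=big(m);e=cv2.fitEllipse(cv2.convexHull(ct));print('mat',n,e,plane(S[n],e[0],.005)); R[n]=np.array(e[0])
print(tri([ray(S[n],R[n]) for n in R]))
m=mask('top',(0,70,30),(12,255,170),(215,135,275,228));m=cv2.morphologyEx(m,cv2.MORPH_CLOSE,np.ones((15,15)));c,ct=big(m);r=cv2.minAreaRect(cv2.convexHull(ct));print('jig',r)
for p in cv2.boxPoints(r):print(p,plane(S['top'],p,.018))
E
python3 m.py
```

```text
Traceback (most recent call last):
  File "m.py", line 10, in <module>
    m=mask(n,(0,180,120),(9,255,255),bx)|mask(n,(172,180,120),(179,255,255),bx);c,ct=big(m);R[n]=c;print('knob',n,c,cv2.minAreaRect(ct))
                                                                                     ~~~^^^
  File "m.py", line 7, in big
    c=max(cv2.findContours(m,0,2)[0],key=cv2.contourArea);M=cv2.moments(c);return np.array([M['m10']/M['m00'],M['m01']/M['m00']]),c
ValueError: max() iterable argument is empty
```

```bash
python3 - <<'E'
from h import *
import pickle
o,S=pickle.load(open('s0.pkl','rb'))
for n,p in (('scene',(241,175)),('top',(239,219)),('top',(250,196)),('top',(226,205)),('scene',(275,178))):
    print(n,S[n]['color'][p[1],p[0]],cv2.cvtColor(S[n]['color'],cv2.COLOR_RGB2HSV)[p[1],p[0]])
E
sed -i 's/(0,180,120),(9,255,255)/(0,150,120),(9,255,255)/;s/(172,180,120)/(172,150,120)/' m.py; python3 m.py
```

```text
scene [233  86  77] [  2 171 233]
top [246  80  73] [  1 179 246]
top [244 233 166] [ 26  82 244]
top [158 104  76] [ 10 132 158]
scene [175 151 108] [ 19  98 175]
knob scene [241.78057554 175.31534772] ((241.7786865234375, 175.0655975341797), (18.43731117248535, 9.346692085266113), 39.80556869506836)
knob top [239.95890411 218.45319635] ((240.0, 218.0), (10.0, 18.0), 90.0)
(array([0.43159172, 0.16346587, 0.06225418]), [np.float64(0.0005003273992103758), np.float64(0.000500327399210365)])
wax scene [268.24761905 176.49100529] ((266.5135192871094, 175.08106994628906), (22.087051391601562, 15.577183723449707), 35.53767776489258) 157.5
scene quad [[279, 175], [278, 178], [267, 185], [253, 175], [271, 170]]
wax top [242.93349754 194.15517241] ((243.0, 194.5), (17.0, 26.0), 90.0) 406.0
[[0.50629601 0.18936962 0.045     ]
 [0.50472043 0.13162918 0.045     ]
 [0.46649738 0.13173085 0.045     ]
 [0.46806868 0.18906606 0.045     ]] [0.48639563 0.16044892 0.045     ] [0.03822854 0.05776193 0.03822318 0.05735673]Traceback (most recent call last):
  File "m.py", line 18, in <module>
    m=mask(n,(12,100,150),(28,255,255),bx);m=cv2.morphologyEx(m,cv2.MORPH_OPEN,np.ones((5,5)));c,ct=big(m);e=cv2.fitEllipse(cv2.convexHull(ct));print('mat',n,e,plane(S[n],e[0],.005)); R[n]=np.array(e[0])
                                                                                                    ~~~^^^
  File "m.py", line 7, in big
    c=max(cv2.findContours(m,0,2)[0],key=cv2.contourArea);M=cv2.moments(c);return np.array([M['m10']/M['m00'],M['m01']/M['m00']]),c
ValueError: max() iterable argument is empty
```

The block's 59 mm side does lie along jig y (measured 57 × 38 mm), so it will be gripped across 59 mm. I'll fix the mat and jig masks.

```bash
sed -i 's/(12,100,150),(28,255,255)/(12,105,150),(28,255,255)/' m.py
python3 - <<'E'
from h import *
import pickle
o,S=pickle.load(open('s0.pkl','rb'))
for n,p in (('scene',(368,270)),('scene',(350,260)),('scene',(320,240)),('top',(381,195)),('top',(390,210)),('top',(430,200))):
    print(n,cv2.medianBlur(cv2.cvtColor(S[n]['color'],cv2.COLOR_RGB2HSV),5)[p[1],p[0]])
E
sed -i 's/m=mask(n,(12,105,150),(28,255,255),bx);/m=mask(n,(10,85,150),(28,255,255),bx);/; s/m=cv2.morphologyEx(m,cv2.MORPH_OPEN,np.ones((5,5)));/m=cv2.medianBlur(m,5);/' m.py; python3 m.py | tail -12
```

```text
scene [ 17  99 218]
scene [ 17  97 223]
scene [ 15  55 179]
top [ 18 114 228]
top [ 20 108 239]
top [ 18  59 208]
[[0.50629601 0.18936962 0.045     ]
 [0.50472043 0.13162918 0.045     ]
 [0.46649738 0.13173085 0.045     ]
 [0.46806868 0.18906606 0.045     ]] [0.48639563 0.16044892 0.045     ] [0.03822854 0.05776193 0.03822318 0.05735673]
mat scene ((368.2515869140625, 270.4476318359375), (61.24803924560547, 83.32587432861328), 97.11235809326172) [ 0.47968669 -0.15441428  0.005     ]
mat top ((380.6651916503906, 195.57864379882812), (63.5322265625, 65.14692687988281), 123.31842041015625) [ 0.4821676  -0.15108078  0.005     ]
(array([ 0.48286814, -0.15178977,  0.00071563]), [np.float64(7.966147149770873e-06), np.float64(7.966147149804224e-06)])
jig ((244.0, 183.0), (82.0, 44.0), 90.0)
[222. 142.] [0.61682859 0.2146324  0.018     ]
[266. 142.] [0.61406122 0.11202728 0.018     ]
[266. 224.] [0.42214003 0.11331519 0.018     ]
[222. 224.] [0.42487184 0.2124722  0.018     ]
```

```bash
python3 -m handwheel '[[1,0,0,-1,0,0,0.9],[1,0,0,-1,0,0,0.9],[1,0,0,-1,0,0,0.9],[1,0,0,-1,0,0,0],[1,0,0,0,0,0,0]]'
```

```text
clock: 0.78
tool_pos: [0.1883, -0.6483, 0.5069]
orientation: [-179.8, 0.1, -180.0]
force: [-0.1, 0.6, -0.6]
opening: 0.0872
gripper_force: 0.0
```

```bash
python3 -m handwheel '[[1,-1,1,0,0,0,0],[1,-1,1,0,0,0,0],[1,-1,1,0,0,0,0],[1,-1,1,0,0,0,0],[1,-1,1,0,0,0,0]]'; python3 -m handwheel '[[1,-1,1,0,0,0,0],[1,-1,1,0,0,0,0],[1,-1,1,0,0,0,0],[1,-1,1,0,0,0,0],[1,-0.5,1,0,0,0,0]]'
```

```text
clock: 1.4
tool_pos: [0.314, -0.5221, 0.5035]
orientation: [179.9, -0.1, -180.0]
force: [0.2, -0.7, -0.1]
opening: 0.0877
gripper_force: 0.0
clock: 2.02
tool_pos: [0.4268, -0.3971, 0.5032]
orientation: [179.9, -0.1, -180.0]
force: [0.3, 1.2, -1.0]
opening: 0.0876
gripper_force: 0.0
```

```bash
python3 -m handwheel '[[1,0,1,0,0,0,0],[1,0,1,0,0,0,0],[1,0,1,0,0,0,0],[1,0,1,0,0,0,0],[1,0,1,0,0,0,0]]'; python3 -m handwheel '[[1,0,1,0,0,0,0],[1,0,1,0,0,0,0],[1,0,1,0,0,0,0],[1,0,1,0,0,0,0],[1,0,1,0,0,0,0]]';  python3 -m handwheel '[[1,0,1,1,0,0,0],[1,0,1,1,0,0,0],[1,0,1,1,0,0,0],[1,0,1,1,0,0,0],[1,0,1,1,0,0,0]]'
```

```text
clock: 2.65
tool_pos: [0.4256, -0.2722, 0.5037]
orientation: [180.0, -0.1, -180.0]
force: [-0.6, -0.2, 0.9]
opening: 0.0875
gripper_force: 0.0
clock: 3.28
tool_pos: [0.4255, -0.1473, 0.5038]
orientation: [180.0, -0.1, -180.0]
force: [-0.8, 0.3, 0.1]
opening: 0.0877
gripper_force: 0.0
clock: 3.9
tool_pos: [0.4252, -0.0225, 0.3782]
orientation: [-180.0, -0.0, -180.0]
force: [-0.9, 0.1, 0.8]
opening: 0.0875
gripper_force: 0.0
```

```bash
python3 -m handwheel '[[1,0,1,1,0,0,0],[1,0,1,0,0,0,0],[1,0,1,0,0,0,0],[1,0,1,0,0,0,0],[1,0,0,0,0,0,0]]'
python3 - <<'E'
from h import *
import pickle
o=get_obs();s=snapshot('wrist');save(s,'w1');pickle.dump((o,s),open('w1.pkl','wb'));print(o['tool_pos'],o['orientation'],o['clock'])
print(proj(s,[.4316,.1635,.062],o),proj(s,[.4864,.1604,.045],o))
E
```

```text
clock: 4.53
tool_pos: [0.4255, 0.0778, 0.354]
orientation: [-180.0, -0.1, -179.9]
force: [-0.1, -0.9, -0.3]
opening: 0.0878
gripper_force: 0.0
[0.42551553 0.07780525 0.35397127] [-1.79977402e+02 -5.64372115e-02 -1.79890783e+02] 4.525
[np.float64(415.6769199275564), np.float64(204.63144772356702)] [np.float64(402.93293563749165), np.float64(252.55729907448008)]
```

View pics/w1.png

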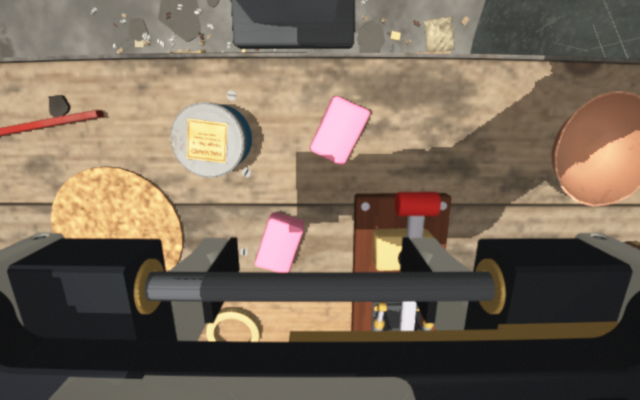

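The wrist view shows the knob at (418,205), against a prediction of (416,205). That agrees within about 2 mm. Next I centre over it, refine with a second wrist view, then descend.

```bash
python3 -m handwheel '[[1,-0.25,1,0,0,0,0],[1,0,1,0,0,0,0],[1,0,1,0.5,0,0,0],[1,0,0.4,1,0,0,0],[1,0,0,0,0,0,0]]'
python3 - <<'E'
from h import *
import pickle
L=[pickle.load(open('w1.pkl','rb'))]
o=get_obs();s=snapshot('wrist');L.append((o,s));save(s,'w2');print(o['tool_pos'],o['orientation'])
r=[]
for o,s in L:
    h=cv2.cvtColor(s['color'],cv2.COLOR_RGB2HSV);m=cv2.inRange(h,(0,150,120),(9,255,255))|cv2.inRange(h,(172,150,120),(179,255,255))
    m[:,:200]=0;m[260:]=0
    c=max(cv2.findContours(m,0,2)[0],key=cv2.contourArea);q=cv2.minAreaRect(c);print(q);r.append(ray(s,q[0],o))
print(tri(r))
S=pickle.load(open('s0.pkl','rb'))[1]
r+=[ray(S['scene'],(241.8,175.2)),ray(S['top'],(240,218.4))];print(tri(r))
# jig direction/near edge in last view
E
```

```text
clock: 5.2
tool_pos: [0.4314, 0.1611, 0.3155]
orientation: [-179.8, -0.2, -180.0]
force: [-0.4, -0.0, 1.4]
opening: 0.0878
gripper_force: 0.0
[0.43139804 0.1611033  0.3155013 ] [-179.84464886   -0.18818435 -179.99410752]
((419.5, 204.5), (21.0, 41.0), 90.0)
((325.0, 211.5), (27.0, 48.0), 90.0)
(array([0.42892617, 0.16451338, 0.0692244 ]), [np.float64(0.00035660385828877104), np.float64(0.00035660385828879294)])
(array([0.43153714, 0.16475957, 0.06201092]), [np.float64(0.0020714927049646347), np.float64(0.0006446681887291422), np.float64(0.0013055526998417594), np.float64(0.0010727255928777407)])
```

View pics/w2.png

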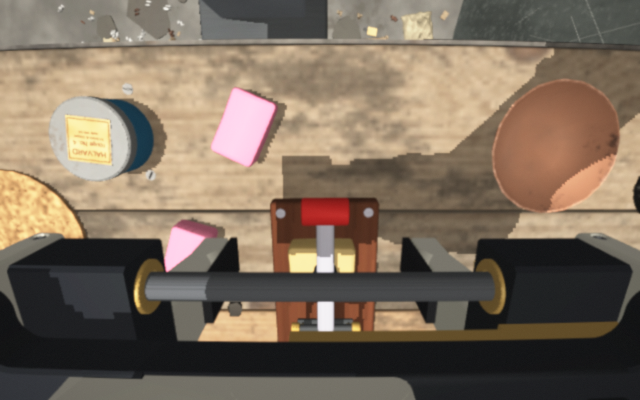

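The knob is at (0.4315, 0.164, 0.062), and the jig is square to the tool. Now descend and pinch.

```bash
python3 -m handwheel '[[1,0,0.12,1,0,0,0],[1,0,0,1,0,0,0],[1,0,0,1,0,0,0],[1,0,0,0.8,0,0,0],[1,0,0,0,0,0,0]]';python3 -m handwheel '[[-1,0,0,0,0,0,0],[-1,0,0,0,0,0,0],[-1,0,0,0,0,0,0],[-1,0,0,0,0,0,0],[-1,0,0,0,0,0,0]]'
```

```text
clock: 5.88
tool_pos: [0.432, 0.1639, 0.222]
orientation: [-179.9, -0.1, 180.0]
force: [-0.2, -0.6, 0.6]
opening: 0.0873
gripper_force: 0.0
clock: 6.5
tool_pos: [0.432, 0.1649, 0.2223]
orientation: [180.0, 0.0, -180.0]
force: [-0.6, -0.6, 0.2]
opening: 0.0433
gripper_force: 0.0
```

```bash
python3 -m handwheel '[[-1,0,0,0,0,0,0],[-1,0,0,0,0,0,0],[-1,0,0,0,0,0,0],[-1,0,0,0,0,0,0]]'; python3 -c "
import numpy as np
q=np.arange(0,1.21,.1);x=150-150*np.cos(q);z=150*np.sin(q)
for a in zip(q,np.diff(x)/25,np.diff(z)/25):print(np.round(a,2))"
```

```text
clock: 7.0
tool_pos: [0.432, 0.1647, 0.2222]
orientation: [-180.0, -0.0, -180.0]
force: [1.0, -4.4, 3.0]
opening: 0.036
gripper_force: 30.0
[0.   0.03 0.6 ]
[0.1  0.09 0.59]
[0.2  0.15 0.58]
[0.3  0.21 0.56]
[0.4  0.26 0.54]
[0.5  0.31 0.51]
[0.6  0.36 0.48]
[0.7  0.41 0.44]
[0.8  0.45 0.4 ]
[0.9  0.49 0.35]
[1.   0.52 0.3 ]
[1.1  0.55 0.24]
```

Pinched at 36 mm. Lift along the arc.

```bash
python3 -m handwheel '[[-1,-0.03,0,-0.6,0,0,0],[-1,-0.09,0,-0.59,0,0,0],[-1,-0.15,0,-0.58,0,0,0],[-1,-0.21,0,-0.56,0,0,0],[-1,0,0,0,0,0,0]]'
```

```text
clock: 7.62
tool_pos: [0.4434, 0.1646, 0.28]
orientation: [180.0, -0.1, 179.9]
force: [-4.8, 0.9, -2.4]
opening: 0.036
gripper_force: 30.0
```

```bash
python3 -m handwheel '[[-1,-0.26,0,-0.54,0,0,0],[-1,-0.31,0,-0.51,0,0,0],[-1,-0.36,0,-0.48,0,0,0],[-1,-0.41,0,-0.44,0,0,0],[-1,0,0,0,0,0,0]]'
```

```text
clock: 8.25
tool_pos: [0.4781, 0.1649, 0.3305]
orientation: [180.0, 0.0, 180.0]
force: [-5.4, 1.3, 4.5]
opening: 0.0359
gripper_force: 30.0
```

```bash
python3 -m handwheel '[[-1,-0.45,0,-0.4,0,0,0],[-1,-0.49,0,-0.35,0,0,0],[-1,-0.52,0,-0.3,0,0,0],[-1,-0.55,0,-0.24,0,0,0],[-1,0,0,0,0,0,0]]'
```

```text
clock: 8.88
tool_pos: [0.5297, 0.1653, 0.3632]
orientation: [179.9, 0.2, 180.0]
force: [0.3, 3.0, 5.8]
opening: 0.0356
gripper_force: 30.0
```

The arm is at about q = 1.22. Open the fingers and back off.

```bash
python3 -m handwheel '[[1,0,0,0,0,0,0],[1,0,0,0,0,0,0],[1,0,0,0,0,0,0],[1,0,0,0,0,0,0],[1,0,0,0,0,0,0]]';python3 -m handwheel '[[1,0,0,0,0,0,0],[1,0.6,0,0,0,0,0],[1,1,0,0,0,0,0],[1,0,0,0,0,0,0],[1,0,0,0,0,0,0]]'
python3 - <<'E'
from h import *
import pickle
o=get_obs();S={n:snapshot(n) for n in('wrist','scene','top')}
pickle.dump((o,S),open('s2.pkl','wb'));print(o['tool_pos'])
for n in S:save(S[n],n+'2')
a=cv2.resize(S['scene']['color'][100:220,190:350],(640,480))[:,:,::-1]
cv2.imwrite('pics/c2.png',a)
E
```

```text
clock: 9.5
tool_pos: [0.5278, 0.1648, 0.3619]
orientation: [-180.0, -0.0, -180.0]
force: [-0.2, -0.0, 0.1]
opening: 0.0799
gripper_force: 0.0
clock: 10.12
tool_pos: [0.4876, 0.165, 0.3623]
orientation: [180.0, 0.0, -180.0]
force: [-0.1, 0.2, -0.2]
opening: 0.0877
gripper_force: 0.0
[0.48764068 0.16496496 0.36232983]
```

View pics/c2.png

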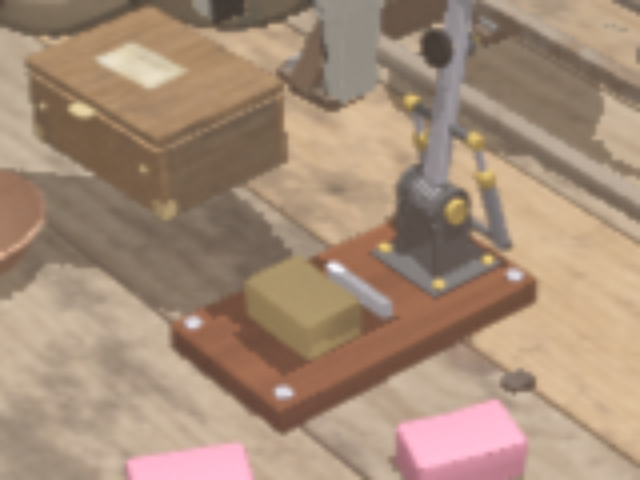

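View pics/wrist2.png

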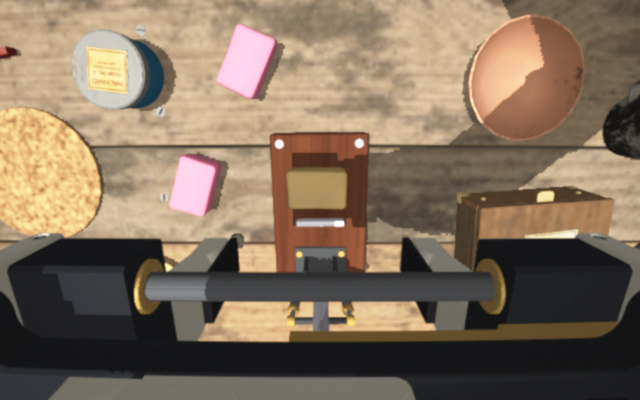

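The arm stands open by itself (crop at (440,90)), and the block is free in its seat: wrist view top face at x 288–346, y 168–208. I'll triangulate its top.

Run:
```python
from h import *
import pickle
o,S=pickle.load(open('s2.pkl','rb'))
w=S['wrist'];h=cv2.cvtColor(w['color'],cv2.COLOR_RGB2HSV);print(h[190,318],h[190,280],h[212,318])
m=cv2.inRange(h,(18,60,60),(34,255,255));k=m*0;k[155:225,275:362]=m[155:225,275:362]
c=max(cv2.findContours(k,0,2)[0],key=cv2.contourArea);r=cv2.minAreaRect(c);print(r,cv2.boundingRect(c))
x,y,ww,hh=cv2.boundingRect(c)
W=[(x+ww-1,y),(x+ww-1,y+hh-1),(x,y+hh-1),(x,y)];C=[(251.75,170.75),(264.3,164.5),(279.5,177),(267,182.5)]
P=[]
for a,b in zip(W,C):
    X,e=tri([ray(w,a,o),ray(S['scene'],b)]);P.append(X);print(a,X,e)
print(np.mean(P,0));
for z in(.045,np.mean(P,0)[2]):print(plane(w,(x+ww/2-.5,y+hh/2-.5),z,o))
t=S['top']
print(o['tool_pos'])
# mat fits
for n,s,ob in(('wrist',w,o),):
    h=cv2.cvtColor(s['color'],cv2.COLOR_RGB2HSV);m=cv2.medianBlur(cv2.inRange(h,(10,85,140),(28,255,255)),5);m[:,130:]=0;m[:100]=0;m[232:]=0
    c=max(cv2.findContours(m,0,2)[0],key=cv2.contourArea)
    pts=np.array([plane(s,p[0],.005,ob)[:2] for p in cv2.convexHull(c) if p[0][0]>3 and p[0][1]<230])
    A=np.c_[2*pts,np.ones(len(pts))];q=np.linalg.lstsq(A,(pts**2).sum(1),rcond=None)[0];print('mat',q[:2],np.sqrt(q[2]+q[:2]@q[:2]))
```

```text
[ 20 115 173] [  9 157 141] [  9 150  73]
((316.0, 187.5), (41.0, 60.0), 90.0) (286, 167, 61, 42)
(346, 167) [0.46898348 0.18851877 0.04174344] [np.float64(0.003756563678885639), np.float64(0.0037565636788856834)]
(346, 208) [0.50777093 0.19108948 0.03977234] [np.float64(0.0006536232260522701), np.float64(0.0006536232260521454)]
(286, 208) [0.50556895 0.13234348 0.04102997] [np.float64(0.0011869187331312347), np.float64(0.0011869187331313804)]
(286, 167) [0.4679275  0.13201379 0.04332962] [np.float64(0.0028693428381265816), np.float64(0.0028693428381265057)]
[0.48756272 0.16099138 0.04146884]
[0.48488935 0.16167609 0.045     ]
[0.48576002 0.16163527 0.04146884]
[0.48764068 0.16496496 0.36232983]
mat [ 0.481642   -0.15177769] 0.07568200753568957
```

```bash
python3 -m handwheel '[[1,0,-0.12,1,0,0,0],[1,0,0,1,0,0,0],[1,0,0,1,0,0,0],[1,0,0,1,0,0,0],[1,0,0,1,0,0,0]]';python3 -m handwheel '[[1,0,0,0.8,0,0,0],[1,0,0,0.6,0,0,0],[1,0,0,0,0,0,0],[-1,0,0,0,0,0,0],[-1,0,0,0,0,0,0]]';python3 -m handwheel '[[-1,0,0,0,0,0,0],[-1,0,0,0,0,0,0],[-1,0,0,0,0,0,0],[-1,0,0,0,0,0,0]]'
```

```text
clock: 10.9
tool_pos: [0.4882, 0.1618, 0.236]
orientation: [-180.0, 0.0, 180.0]
force: [-1.6, -0.1, -0.4]
opening: 0.0877
gripper_force: 0.0
clock: 11.52
tool_pos: [0.4881, 0.1621, 0.2027]
orientation: [179.9, 0.1, -180.0]
force: [-0.0, 0.2, -0.3]
opening: 0.0734
gripper_force: 0.0
clock: 12.02
tool_pos: [0.4879, 0.162, 0.2024]
orientation: [180.0, 0.0, -180.0]
force: [-1.7, 0.7, 5.7]
opening: 0.0579
gripper_force: 29.8
```

```bash
python3 -m handwheel '[[-1,0,0,-0.5,0,0,0],[-1,0,0,-1,0,0,0],[-1,0,0,-1,0,0,0],[-1,0,0,-1,0,0,0],[-1,0,0,-0.5,0,0,0]]';python3 -m handwheel '[[-1,0.28,-0.5,0,0,0,0],[-1,0,-1,0,0,0,0],[-1,0,-1,0,0,0,0],[-1,0,-1,0,0,0,0],[-1,0,-1,0,0,0,0]]'
```

```text
clock: 12.65
tool_pos: [0.4879, 0.1619, 0.3037]
orientation: [179.9, 0.1, -180.0]
force: [0.2, -0.3, -0.1]
opening: 0.0581
gripper_force: 29.8
clock: 13.28
tool_pos: [0.4796, 0.0477, 0.3007]
orientation: [-180.0, -0.1, 180.0]
force: [0.3, 0.2, -0.8]
opening: 0.0577
gripper_force: 29.8
```

```bash
python3 -m handwheel '[[-1,0,-1,0,0,0,0],[-1,0,-1,0,0,0,0],[-1,0,-1,0,0,0,0],[-1,0,-1,0,0,0,0],[-1,0,-1,0,0,0,0]]';python3 -m handwheel '[[-1,0,-1,0,0,0,0],[-1,0,-1,0,0,0,0],[-1,0,-0.7,0,0,0,0],[-1,0,-0.35,0,0,0,0],[-1,0,0,0,0,0,0]]'
python3 - <<'E'
from h import *
import pickle
o=get_obs();S={n:snapshot(n) for n in('scene','wrist')};save(S['scene'],'scene3')
print(o['tool_pos'],o['opening'])
a=cv2.resize(S['scene']['color'][100:320,200:460],(650,550))[:,:,::-1];cv2.imwrite('pics/c3.png',a)
E
```

```text
clock: 13.9
tool_pos: [0.4795, -0.077, 0.3007]
orientation: [-180.0, -0.1, 180.0]
force: [1.1, 0.8, -0.2]
opening: 0.058
gripper_force: 29.8
clock: 14.52
tool_pos: [0.4802, -0.1523, 0.3013]
orientation: [180.0, -0.1, 179.9]
force: [0.5, 0.2, -0.8]
opening: 0.0586
gripper_force: 29.8
[ 0.48017543 -0.15232387  0.30126016] 0.058620931262917744
```

View pics/c3.png

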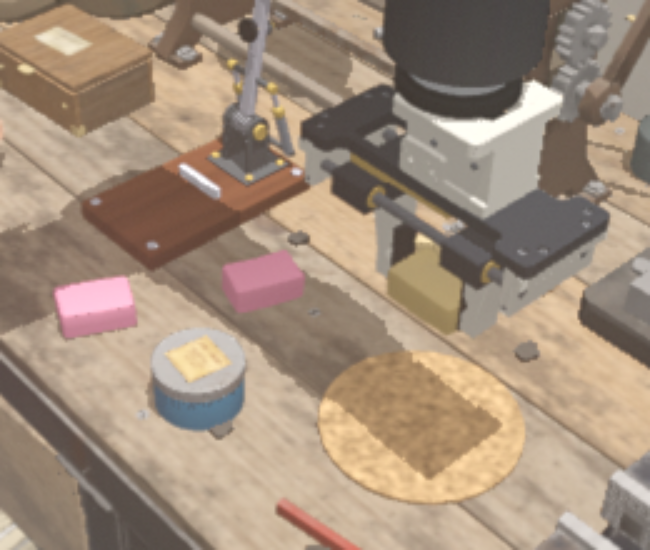

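The block is held level (crop (425,285)) above the mat, and the arm is still open. Contact is expected at TCP z ≈ 0.189, so lower gently.

```bash
python3 -m handwheel '[[-1,0,0,1,0,0,0],[-1,0,0,1,0,0,0],[-1,0,0,1,0,0,0],[-1,0,0,0.9,0,0,0],[-1,0,0,0.4,0,0,0]]';python3 -m handwheel '[[-1,0,0,0.05,0,0,0],[-1,0,0,0,0,0,0]]'
```

```text
clock: 15.25
tool_pos: [0.4805, -0.1513, 0.1933]
orientation: [-180.0, -0.1, -180.0]
force: [0.9, -0.0, 0.5]
opening: 0.0579
gripper_force: 29.8
clock: 15.5
tool_pos: [0.4812, -0.1517, 0.1938]
orientation: [-180.0, 0.1, -180.0]
force: [-0.3, 0.6, 0.4]
opening: 0.0577
gripper_force: 29.8
```

```bash
python3 -m handwheel '[[-1,0,0,0.08,0,0,0],[-1,0,0,0,0,0,0]]';python3 -m handwheel '[[-1,0,0,0.06,0,0,0],[-1,0,0,0,0,0,0]]'
```

```text
clock: 15.75
tool_pos: [0.4808, -0.1519, 0.1915]
orientation: [180.0, 0.0, 180.0]
force: [0.5, 0.4, -0.5]
opening: 0.0581
gripper_force: 29.8
clock: 16.0
tool_pos: [0.4807, -0.1519, 0.1896]
orientation: [180.0, -0.0, 180.0]
force: [-0.3, 0.5, 0.1]
opening: 0.0579
gripper_force: 29.8
```

```bash
python3 -m handwheel '[[-1,0,0,0.04,0,0,0],[-1,0,0,0,0,0,0]]';python3 -m handwheel '[[-1,0,0,0.03,0,0,0],[-1,0,0,0,0,0,0]]'
```

```text
clock: 16.25
tool_pos: [0.4808, -0.1519, 0.1894]
orientation: [-180.0, 0.0, -180.0]
force: [-3.4, 1.2, 9.9]
opening: 0.0578
gripper_force: 29.8
clock: 16.5
tool_pos: [0.4808, -0.1519, 0.1893]
orientation: [-180.0, 0.0, -180.0]
force: [-5.3, 3.1, 19.5]
opening: 0.0578
gripper_force: 29.8
```

Contact. Ease off, release, raise and look.

```bash
python3 -m handwheel '[[-1,0,0,-0.04,0,0,0],[1,0,0,0,0,0,0],[1,0,0,0,0,0,0],[1,0,0,0,0,0,0],[1,0,0,0,0,0,0]]';python3 -m handwheel '[[1,0,0,0,0,0,0],[1,0,0,-0.4,0,0,0],[1,0,0,-1,0,0,0],[1,0,0,-1,0,0,0],[1,0,0,-1,0,0,0]]';python3 -m handwheel '[[1,0,0,-1,0,0,0],[1,0,0,-1,0,0,0],[1,0,0,-1,0,0,0],[1,0,0,0,0,0,0],[1,0,0,0,0,0,0]]'
python3 - <<'E'
from h import *
o=get_obs();S={n:snapshot(n) for n in('scene','wrist')};print(o['tool_pos'],o['force'])
w=S['wrist'];h=cv2.cvtColor(w['color'],cv2.COLOR_RGB2HSV);print(h[190,318])
a=cv2.resize(S['scene']['color'][100:320,200:460],(400,338));b=cv2.resize(w['color'],(400,250));b=np.vstack([b,np.zeros((88,400,3),np.uint8)])
cv2.imwrite('pics/c4.png',np.hstack([a,b])[:,:,::-1])
E
```

```text
clock: 17.12
tool_pos: [0.4808, -0.1519, 0.1888]
orientation: [-180.0, -0.0, -180.0]
force: [-0.0, 0.2, 0.0]
opening: 0.0864
gripper_force: 0.0
clock: 17.75
tool_pos: [0.4808, -0.1519, 0.2755]
orientation: [-180.0, 0.0, -180.0]
force: [0.6, -0.4, -0.3]
opening: 0.0876
gripper_force: 0.0
clock: 18.38
tool_pos: [0.4804, -0.1519, 0.349]
orientation: [180.0, 0.0, 180.0]
force: [0.3, -0.1, -0.4]
opening: 0.0877
gripper_force: 0.0
[ 0.48041194 -0.1518806   0.34898912] [ 0.34201954 -0.09578199 -0.38374606]
[ 20 116 162]
```

View pics/c4.png

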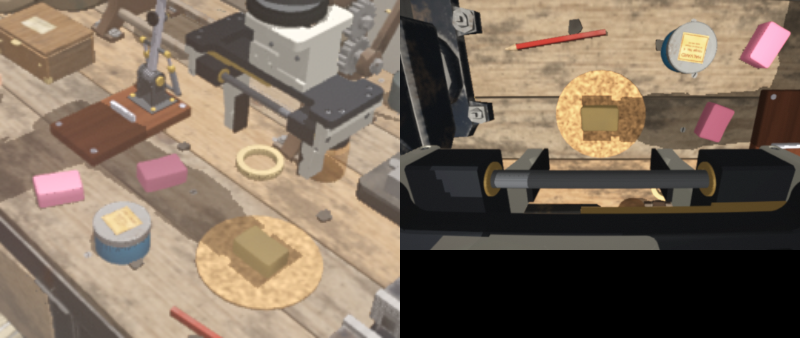

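The block sits flat on the middle of the mat: wrist half of the picture shows block (600,119) and mat (600,113). The arm is open and the gripper is clear, so I'm handing in.

```bash
python3 -c "
from plant import *
print(close_job())"
```

```text
the job is handed in; nothing more can be done
None
```

The clamp arm stands open by itself, the yellow wax block sits upright about the middle of the cork mat, and the job was handed in at about 18.5 s with the robot touching nothing.

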